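# Prop open the lid of the laser engraver

## Task

The desktop laser engraver on the bench has to be propped open for cleaning: raise its lid by the handle until it stays up by itself, swing the prop rod up from the deck beside it, then let the lid down gently so that the rod's pin goes through the hole in the bracket on the lid's side and the lid rests on the rod's collar. Do not let the lid drop, and leave the printing block, ink jar and thread spool where they are.

Things in the scene. Friction and masses are not known exactly. Their poses are not given: they have to be found in the camera images.
- engraver: Desktop laser engraver, grey sheet metal, 280 deep x 360 wide x 85 mm high, fixed to the bench. Origin: centre of its underside, on the bench; x to its rear, y to its left, z up. The lid covers the chamber in its right part; the left part is a flat deck, y from 75 to 180 mm, top 85 mm above the bench, over which the prop rod lies.
- lid (a joint): Angle of the lid about its hinge at the engraver's rear, rad: 0 closed, level; grows as the front edge rises; stop at 1.38. White steel pan with amber window, 250 deep x 260 wide, 0.75 kg. Stiff hinge: raised to 1.15 or more it stays where left; from below about 1.0 it falls shut when let go. Lifting at the handle takes 6 to 8 N. Propped, it stands at about 0.81.
- lid_hinge (a point): Point on the lid's hinge axis, in the middle of the lid's width; the axis runs along the engraver's y, at x = 125 mm, y = -40 mm, z = 92 mm in the engraver's frame.
- lid_handle (a point): Middle of the lid's handle: steel bar 12 mm thick, 120 mm long, parallel to the hinge, on two posts on the lid's top. With the lid closed it is 200 mm ahead of and 73 mm above the hinge axis, 42 mm above the lid's top; the lid reaches 50 mm further to the front. It turns with the lid: x to the hinge, y along the bar, z out of the lid's top.
- holding_hole (a point): Centre of the lower mouth of the holding hole: a slot 24 (along the lid's depth) x 15 mm through a 5 mm steel bracket sticking out 60 mm from the lid's left side, above the rod. Turns with the lid: x to the hinge, y left, z out of the lid's top. It lies 185 mm from the hinge axis along the lid and 31 mm above it, in the rod's plane (y = 122 mm of the engraver).
- prop_rod (a joint): Angle of the prop rod about its pivot, rad: 0 lying level over the deck, pointing to the rear; grows as its free end rises, swinging up and forward in an upright plane (y = 122 mm of the engraver); stop at 1.5. Stiff pivot (0.24 Nm): it stays at any angle. Carrying the lid it stands at about 0.84; from 0.81 to 0.87 its pin meets the slot as the lid comes down.
- rod_pivot (a point): Pivot of the prop rod: in a steel clevis near the front of the deck, at x = -100 mm, y = 122 mm, z = 114 mm of the engraver (29 mm above the deck).
- rod_grip (a point): Middle of the black rubber grip sleeve on the rod (14 mm thick, 56 mm long), 110 mm from the pivot along the rod. The point's x axis points along the rod to its free end, y to the engraver's left.
- rod_tip (a point): Rounded free end of the rod, 202 mm from the pivot. The rod is steel, 9 mm thick, to a collar (24 mm across, 8 mm thick) whose far face is 180 mm from the pivot; beyond it a pin 8 mm thick and 22 mm long, which goes through the holding hole while the collar carries the bracket.
- print_block: Loose plywood printing block with a raised flower pattern, 160 x 85 x 23 mm, origin under its centre. To be left alone.
- ink_jar: Loose black ink jar with a plain pale label, 72 mm across and 95 mm high, origin under its centre. To be left alone.
- thread_spool: Loose white thread spool, 40 mm across and 55 mm high, standing, origin under its centre. To be left alone.

How it is judged:
On the way:
1. the lid is raised above the height at which it will be propped (lid angle over 1.0) (value of joint lid above 1 rad), for 0.2 s.
At the end, for the whole second after the job is handed in: The rod's pin stands through the holding hole (its tip 16 to 30 mm above the bracket's underside, within the slot), the lid rests on the collar at 0.74 to 0.88 rad, and lid and rod are at rest (z of rod_tip in the frame of holding_hole between 0.016 and 0.03 m and x of rod_tip in the frame of holding_hole between -0.015 and 0.015 m and y of rod_tip in the frame of holding_hole between -0.008 and 0.008 m and value of joint lid between 0.74 and 0.88 rad and velocity of joint lid between -0.05 and 0.05 rad/s and velocity of joint prop_rod between -0.05 and 0.05 rad/s); the robot touches nothing.
It fails at once if the lid is dropped (it falls faster than 1.5 rad/s) (velocity of joint lid below -1.5 rad/s).
It fails at once if the print block is moved more than 30 mm (distance of print_block from where it was at the start of the episode above 0.03 m).
It fails at once if the ink jar is moved more than 30 mm (distance of ink_jar from where it was at the start of the episode above 0.03 m).
It fails at once if the thread spool is moved more than 30 mm (distance of thread_spool from where it was at the start of the episode above 0.03 m).
It also fails if it takes over 72 s, if anything falls off the work surface, if the arm or the gripper's body presses on something with over 40 N, if the wrist force passes 120 N, or if a joint passes its speed limit or range.

## Robot

A 7-joint arm with a two-finger parallel gripper is mounted at the origin on the work surface. World frame = base frame: x ahead of the robot, y to its left, z up, the work surface at z = 0. Lengths are in m, angles in rad, forces in N, time in s.
With the tool pointing down it reaches from about 0.425 to 0.875 m from the base axis. Payload 4.7 kg.
Tool frame: the origin (TCP) lies midway between the tips of the shut fingers; the grasp point (between the pads) lies bot.grasp_offset behind it (bot.grasp_offset is the distance from the TCP to the grasp point, in m); z points along the fingers, y is the line along which they close (so a half turn about z gives the same grasp; the last joint's range is limited). The gripper opens to 87 mm and grips with 3 to 60 N. Pads are 19 mm wide; open, the fingers measure 117 mm over their backs; the gripper's body (75 mm by 190 mm) begins 51 mm behind the grasp point.
Start: joints at [1.337, 0.321, -0.07, 1.45, 0.023, 1.371, -0.057], TCP at [0.159, -0.63, 0.223] pointing down, gripper open.
Joint ranges: [-2.86, 2.86], [-0.3, 2.09], [-1.38, 1.24], [0.06, 2.45], [-1.56, 4.7], [0.09, 2.05], [-2.69, 2.69]. Speed limits (rad/s): [2.57, 2.57, 3.14, 3.14, 3.14, 3.14, 3.14].

## Interface

Orientations are given as a unit quaternion [w, x, y, z].
In Python, from rig import bot, optics, spotter gives the robot as it stands.
- The arm moves only by the tool move_arm, never from a script. Its argument "moves" is a list that holds one entry, the list of rows, each a list of 7 numbers: the turn, a rotation vector about the tool's x, y, z in rad, then the shift along the tool's x, y, z in m, then the closure, from -1 (fully open) to 1 (shut). In form: [[[rx, ry, rz, dx, dy, dz, hand], ...]]. A call has 1 to 12 rows; each row is the pose to reach, as a shift and turn from the pose commanded when the call began, along the tool's axes at that moment; what a row does not reach only later rows make up. A row lasts 1/8 s, in which the tool goes at most 62.5 mm and 10.7 degrees, less where a joint would pass 70% of its speed; a pose out of reach is approached as far as the arm can. A call with a gripper value outside its range is refused whole. The fingers move at their own pace and stop on an object; the grip force is fixed at half the most. Time passes only in rows, so rows that repeat a pose let the fingers close. It gives the time, the measured TCP pose, the force, the opening and the grip force at its end, in the units of the state.
- bot.state(): the state, without advancing time (a new reading comes with each control period).
- optics.snapshot(name): name is "scene" or "top" or "wrist"; returns the picture (384x512x3 uint8, red, green, blue); there is no depth.
- optics.camera_model(name): a dict with "K" (3x3 intrinsics, pixels), "origin" and "orientation" of the camera in the world. Camera axes: x right, y down, z forward; pixel columns grow to the right and rows downward; lengths in m; the calibration is good to about 2 mm. The wrist camera is an equidistant fisheye: a pixel r from the principal point sees the ray r / f radians off the axis. A picture is of the moment at which its call begins: read the wrist's pose just before it. camera_model takes no time and is no camera call; for the wrist camera it gives the pose at the moment of the call.
- bot.sign_off(): hands the job in; it is judged then, once.
Trained networks look in the newest picture that a camera, given by its name, has taken for a name from the list of things; names that differ only in an ending like _2 or _b are one class to them, and where a whole thing is asked for, a point or a joint stands for the part that bears it (a point fixed in the world has none). Each returns a list of dicts, best first, with "p" (0 to 1); they miss things now and then, are a little off and sometimes report something else, mostly with a low value. They report only what shows in the picture. A call takes as long as a camera call.
- spotter.outline_of(camera, thing): "pixels" (384x512 bool, what is visible of it) and "rect" ([left, top, right, bottom] in pixels, round what is visible of it).
The state is a dict: "time": time; "joint_pos": joint angles; "joint_velocities": joint speeds; "joint_torque": joint torques, N m; "eef_pos": TCP position; "ee_rot": TCP orientation; "wrist_force": force on the tool from outside, world axes, zero at the start; "moment": the same for the moment, N m; "gripper_width": finger opening in m; "grip_force": force on a finger pad.
Only numpy, scipy, OpenCV 4.12 (cv2) and the standard library are available. Lean on these libraries where they do the work, as an engineer would, in place of code of your own. Each camera call takes 0.05 s, during which the arm holds its last target. There are 200 camera calls.

## Working session

There is one attempt and no reset: what is moved stays moved. The work goes in short steps, Python scripts to look and compute and a tool call to move; the robot and the scene stay as the last step left them, time stands still between calls to the robot, and variables do not carry over. Pictures are saved under pics/ and viewed, at most 11 in all, crops included, and the job is handed in when it is done.

Besides the shell and the picture viewer there is one more tool, called after "Emit:" as name(argument=value, ...), one argument or row to a line, values as JSON. move_arm: Moves the arm, as the interface text tells. Its arguments: {"type":"object","properties":{"moves":{"type":"array"}},"required":["moves"]}

```bash
ls; mkdir -p pics; python3 - <<'E'
from rig import bot, optics, spotter
import cv2, numpy as np
s=bot.state(); print(s, bot.grasp_offset)
for c in ("scene","top"):
    im=optics.snapshot(c); cv2.imwrite(f"pics/{c}0.png",im[...,::-1])
    m=optics.camera_model(c); print(c,m)
    for t in ("engraver","lid_handle","rod_grip","rod_tip","holding_hole","print_block","ink_jar","thread_spool"):
        r=spotter.outline_of(c,t)
        print(t,[(round(d["p"],2),d["rect"],int(d["pixels"].sum())) for d in r[:2]])
a=cv2.imread("pics/scene0.png");b=cv2.imread("pics/top0.png")
cv2.imwrite("pics/a.png",cv2.resize(a,(800,600)));cv2.imwrite("pics/b.png",cv2.resize(b,(800,600)))
E
```

```text
pics
{'time': 0.0, 'joint_pos': array([ 1.33708411,  0.32179871, -0.07008312,  1.45171313,  0.02258447,
        1.3707849 , -0.05688025]), 'joint_velocities': array([ 0.00081696, -0.00053945, -0.00057562,  0.00081198, -0.00142976,
        0.00065131,  0.00042059]), 'joint_torque': array([-8.23513310e-04, -4.91282737e+01, -4.04027542e-01, -3.12526989e+01,
       -6.39628479e-02,  4.37894999e-02,  1.86627576e-04]), 'eef_pos': array([ 0.15925059, -0.62960399,  0.22145813]), 'ee_rot': array([-9.45060729e-04,  9.92330123e-01,  1.23612332e-01, -1.60776662e-04]), 'wrist_force': array([-0.45379553,  0.32745207, -0.13630963]), 'moment': array([ 0.016941  ,  0.0819039 , -0.02971258]), 'grip_force': 0.0, 'gripper_width': 0.0868027403188358} 0.0187
scene {'K': array([[477.23349269,   0.        , 248.10607867],
       [  0.        , 477.23349269, 189.33616912],
       [  0.        ,   0.        ,   1.        ]]), 'origin': array([1.52302783, 0.27752783, 0.78247257]), 'orientation': array([-0.26027118,  0.50969957,  0.72461244, -0.38392978])}
engraver [(0.97, [173.7, 136.4, 317.5, 261.3], 12433)]

[... 426 characters left out ...]
    , 250.84089312],
       [  0.        , 417.91210781, 195.14390203],
       [  0.        ,   0.        ,   1.        ]]), 'origin': array([ 0.49247181, -0.03594687,  1.34854973]), 'orientation': array([-0.04065419,  0.71510931, -0.6960768 ,  0.04942663])}
engraver [(0.9, [208.5, 168.9, 317.8, 293.1], 11453), (0.38, [213.6, 178.9, 305.1, 291.2], 8083)]
lid_handle [(0.92, [216.4, 177.1, 302.6, 290.9], 7946)]
rod_grip [(0.61, [221.0, 180.0, 290.4, 192.5], 223)]
rod_tip []
holding_hole [(0.96, [217.2, 177.4, 308.5, 290.4], 7967)]
print_block []
ink_jar [(0.9, [235.8, 142.9, 265.5, 167.7], 481)]
thread_spool [(0.68, [238.6, 141.3, 263.3, 163.5], 496), (0.48, [336.0, 241.4, 356.3, 256.1], 178)]
```

View pics/a.png

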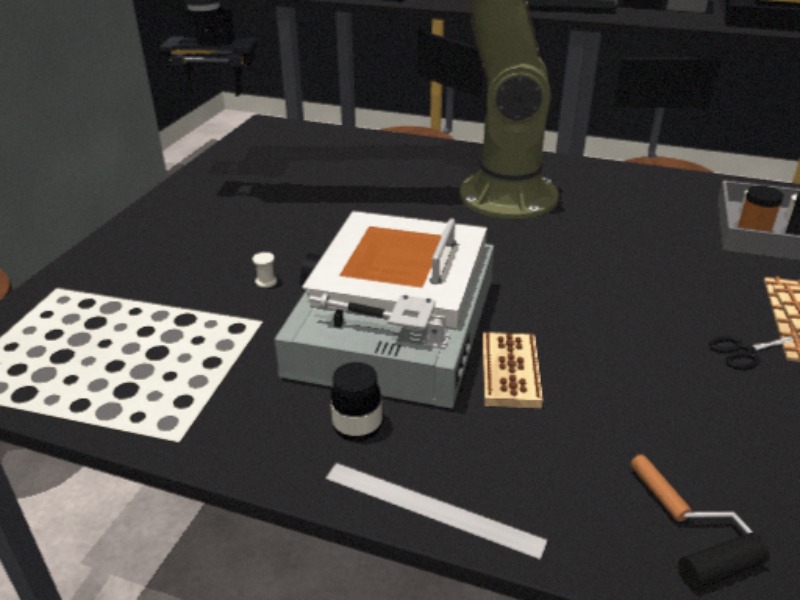

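View pics/b.png

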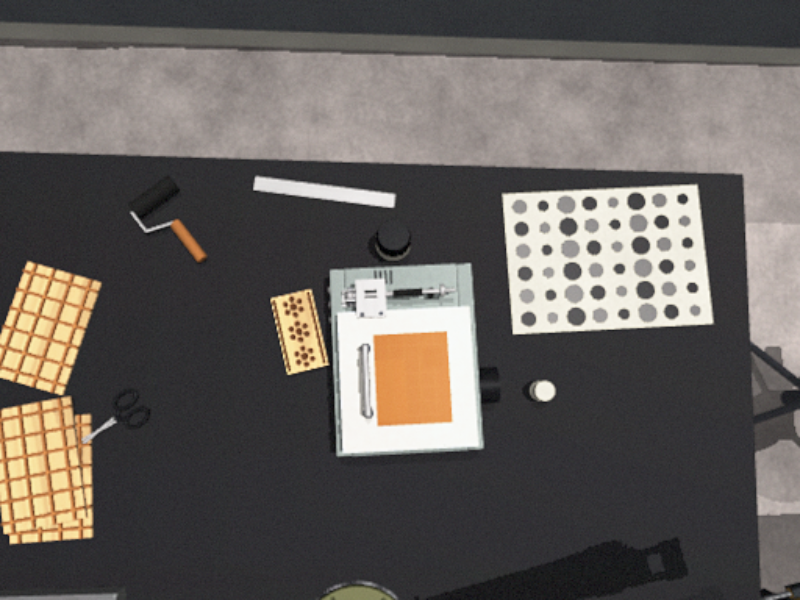

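The engraver's front faces world +y (left in the top view) and its left side faces +x, with the rod on the far side from the robot. In the 800-px top view the handle bar runs from (363,347) to (368,416) and the deck corners are at (332,269) and (472,264). I'll fit the pose from both views.

```bash
cat > h.py <<'E'
import numpy as np, cv2
from scipy.spatial.transform import Rotation as R
from scipy.optimize import least_squares
def rot(q): return R.from_quat([q[1],q[2],q[3],q[0]])
def proj(m,P):
    p=rot(m["orientation"]).inv().apply(np.atleast_2d(P)-m["origin"])
    q=p@m["K"].T; return q[:,:2]/q[:,2:]
def e2w(pose,P):
    x,y,z,a=pose; return R.from_euler("z",a).apply(np.atleast_2d(P))+[x,y,z]
def lidp(th,f,u,y): # f ahead of hinge, u above, engraver frame
    return [.125-(f*np.cos(th)-u*np.sin(th)), y, .092+f*np.sin(th)+u*np.cos(th)]
def rodp(ph,l,dy=0): return [-.1+l*np.cos(ph),.122+dy,.114+l*np.sin(ph)]
E
python3 - <<'E'
from h import *
from rig import bot,optics
print([a for a in dir(bot) if a[0]!='_'])
P={'FL':[-.14,.18,.085],'RL':[.14,.18,.085],'RLb':[.14,.18,0],'FLb':[-.14,.18,0],'FR':[-.14,-.18,.085],
'h1':[-.075,.02,.165],'h2':[-.075,-.1,.165]}
top={'FL':(331,270),'RL':(472,264),'h1':(364,345),'h2':(367,417),'FR':(337,457)}
sc={'RLb':(281,375),'FLb':(450,396),'FL':(460,348),'RL':(288,341),'h1':(436,281),'h2':(451,223)}
ms,mt=optics.camera_model("scene"),optics.camera_model("top")
obs=[(m,P[k],np.array(v)/1.5625,k) for m,d in((mt,top),(ms,sc)) for k,v in d.items()]
def res(p): return np.concatenate([proj(m,e2w(p,q))[0]-o for m,q,o,_ in obs])
r=least_squares(res,[.39,-.06,0,-1.57],loss='soft_l1')
print(r.x); 
for (m,q,o,k),e in zip(obs,res(r.x).reshape(-1,2)): print(k,e.round(1))
np.save("pose.npy",r.x)
for n,m in(("scene",ms),("top",mt)):
    im=cv2.imread(f"pics/{n}0.png")
    f=4; c=(165,125) if n=="scene" else (200,160); w,h=190,140
    im=cv2.resize(im[c[1]:c[1]+h,c[0]:c[0]+w],None,fx=f,fy=f,interpolation=cv2.INTER_CUBIC)
    def ln(A,B,col):
        a,b=[((proj(m,e2w(r.x,X))[0]-c+.5)*f).astype(int) for X in(A,B)]
        cv2.line(im,tuple(map(int,a)),tuple(map(int,b)),col,1)
    for z in(0,.085):
        q=[[s*.14,t*.18,z] for s,t in((1,1),(1,-1),(-1,-1),(-1,1))]
        for i in range(4): ln(q[i],q[(i+1)%4],(0,255,0))
    ln(P['h1'],P['h2'],(255,0,0)); ln(rodp(0,0),rodp(0,.202),(0,0,255)); ln(rodp(0,.082),rodp(0,.138),(255,255,0))
    q=[lidp(0,.185+a,.031,.122+b) for a,b in((.012,.0075),(.012,-.0075),(-.012,-.0075),(-.012,.0075))]
    for i in range(4): ln(q[i],q[(i+1)%4],(255,0,255))
    cv2.imwrite(f"pics/ov_{n}.png",im)
for nm,q in (("handle",[-.075,-.04,.165]),("hinge",[.125,-.04,.092]),("grip",rodp(0,.11)),("pivot",rodp(0,0))): print(nm,e2w(r.x,q).round(4))
E
```

```text
['MotionError', 'grasp_offset', 'sign_off', 'state']
[ 5.50079534e-01 -7.82511392e-02 -7.69079529e-04 -1.49442313e+00]
FL [-1.1  0.5]
RL [-0.4  0. ]
h1 [0.6 2. ]
h2 [ 0.7 -1.2]
FR [-0.3  0.6]
RLb [-0.4  2.5]
FLb [1.9 9.3]
FL [-3.1 12.3]
RL [-8.3 -2.7]
h1 [  0.5 -15.1]
h2 [ 0.9 -1.1]
handle [[ 0.5045 -0.0065  0.1642]]
hinge [[ 0.5197 -0.2059  0.0912]]
grip [[ 0.6725 -0.0789  0.1132]]
pivot [[0.6641 0.0308 0.1132]]
```

View pics/ov_scene.png

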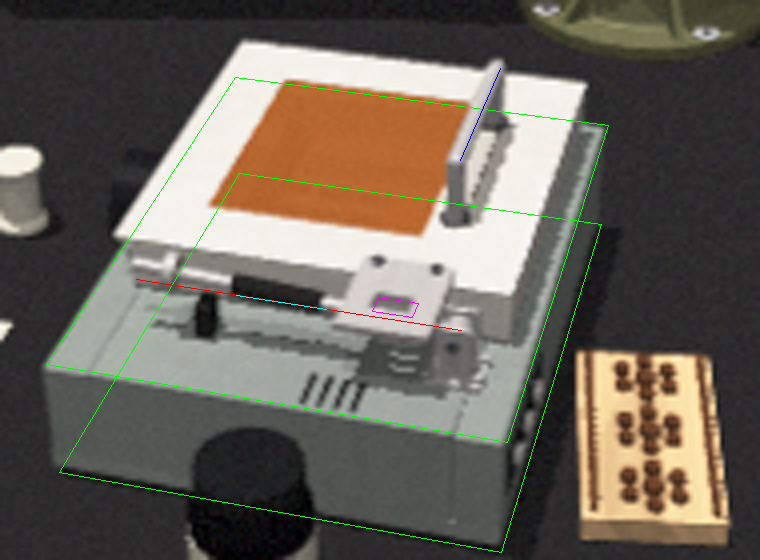

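View pics/ov_top.png

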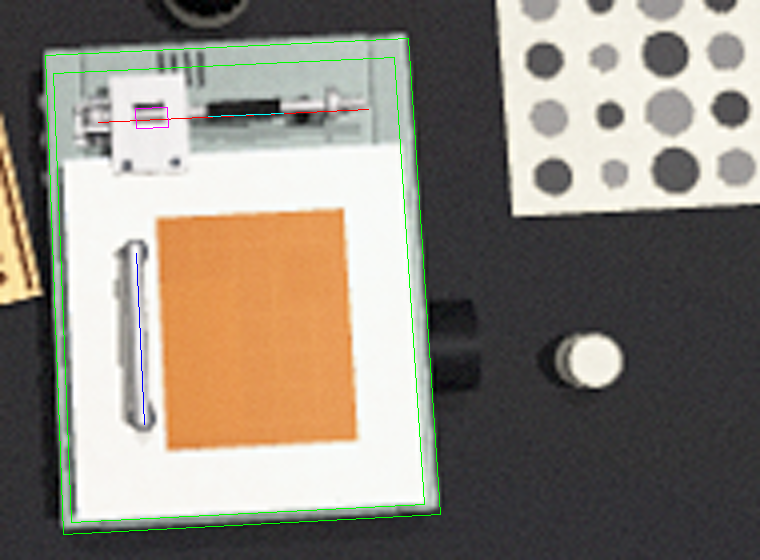

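The first overlay is off by about 5 px in the scene view near the rod and handle. I'm re-clicking on the 4x crops.

```bash
cat > fit.py <<'E'
from h import *
from rig import bot,optics
P={'FL':[-.14,.18,.085],'RL':[.14,.18,.085],'RR':[.14,-.18,.085],'RLb':[.14,.18,0],'FLb':[-.14,.18,0],'FR':[-.14,-.18,.085],
'h1':[-.075,.02,.165],'h2':[-.075,-.1,.165],'g1':rodp(0,.082),'g2':rodp(0,.138),
'hole':lidp(0,.185,.036,.122),'lf':[-.125,.09,.123],'lr':[.125,.09,.123]}
top={'FL':(45,52),'RL':(406,36),'RR':(438,512),'FR':(63,532),'h1':(136,248),'h2':(145,422),'g1':(206,113),'g2':(281,107)}
sc={'RLb':(60,469),'FLb':(500,545),'FL':(515,438),'RL':(47,363),'FR':(607,126),'h1':(458,172),'h2':(497,75),'g1':(325,301),'g2':(233,285)}
ms,mt=optics.camera_model("scene"),optics.camera_model("top")
obs=[(m,P[k],(np.array(v)-2)/4+c,k,n) for m,d,c,n in((mt,top,(200,160),'t'),(ms,sc,(165,125),'s')) for k,v in d.items()]
def res(p): return np.concatenate([proj(m,e2w(p,q))[0]-o for m,q,o,_,_ in obs])
r=least_squares(res,[.39,-.06,0,-1.57],loss='soft_l1')
print(r.x)
for (m,q,o,k,n),e in zip(obs,res(r.x).reshape(-1,2)): print(n,k,e.round(1),end='; ')
np.save("pose.npy",r.x)
# triangulate points seen in both views
def tri(k):
    a=[(m,o) for m,q,o,kk,n in obs if kk==k]
    return least_squares(lambda X:np.concatenate([proj(m,X)[0]-o for m,o in a]),e2w(r.x,P[k])[0]).x
for k in top:
    if k in sc: print(k,'tri',tri(k).round(3),'fit',e2w(r.x,P[k])[0].round(3))
E
python3 fit.py
```

```text
[ 0.55223105 -0.07786375  0.00287737 -1.49232189]
t FL [-0.3 -0. ]; t RL [ 0.6 -0.5]; t RR [ 0.9 -0.2]; t FR [0.1 0. ]; t h1 [-0.1  0.5]; t h2 [-0.3 -0. ]; t g1 [0.4 0.1]; t g2 [0.4 0.7]; s RLb [-0.3  0.3]; s FLb [0.6 1.4]; s FL [-1.8  0.3]; s RL [-0.5 -0.3]; s FR [ 0.4 -1. ]; s h1 [ 0.5 -3.6]; s h2 [ 0.7 -2.5]; s g1 [0.3 1.3]; s g2 [0.8 1.9]; FL tri [0.72  0.078 0.089] fit [0.721 0.076 0.088]
RL tri [ 0.742 -0.202  0.087] fit [ 0.743 -0.203  0.088]
FR tri [0.362 0.047 0.084] fit [0.362 0.048 0.088]
h1 tri [ 0.568 -0.002  0.159] fit [ 0.566 -0.002  0.168]
h2 tri [ 0.446 -0.012  0.16 ] fit [ 0.447 -0.011  0.168]
g1 tri [ 0.673 -0.05   0.121] fit [ 0.672 -0.05   0.117]
g2 tri [ 0.678 -0.106  0.123] fit [ 0.677 -0.106  0.117]
```

The fit is now good to about 2 mm in the plane, with the handle at about (0.5065, -0.0065, 0.16–0.165). Next is a small planner that prints move rows.

```bash
cat > plan.py <<'E'
from h import *
import json,sys
pose=np.load("pose.npy"); pose[2]=0
G=.0187
def tool(tilt,flip=False,yaw=0,base='handle'):
    """engraver-frame tool rotation: tool z down, tool y = engraver x ('handle') or engraver y ('rod'); tilted by tilt about engraver y (like the lid: front rises)"""
    A=np.array([[0,1,0],[1,0,0],[0,0,-1.]]) if base=='handle' else np.array([[1,0,0],[0,-1,0],[0,0,-1.]])
    # columns: tool axes in engraver frame
    r=R.from_matrix(A)
    if flip: r=r*R.from_euler('z',np.pi)
    return R.from_euler('z',pose[3])*R.from_euler('y',tilt)*r
def tcp(p_e,rt,back=0): # TCP so that grasp point is at engraver point p_e, backed off along tool z
    return e2w(pose,p_e)[0]+rt.apply([0,0,G-back])
def rows(start,targets,hand):
    p0,r0=start; out=[]
    for (p,r),h in zip(targets,hand):
        out.append([*np.round((r0.inv()*r).as_rotvec(),3),*np.round(r0.inv().apply(p-p0),4),h])
    print(json.dumps([[ [float(v) for v in o] for o in out]]).replace(' ',''))
def interp(a,b,n):
    from scipy.spatial.transform import Slerp
    s=Slerp([0,1],R.concatenate([a[1],b[1]]))
    return [(a[0]+(b[0]-a[0])*t,s(t)) for t in np.arange(1,n+1)/n]
E
python3 - <<'E'
from plan import *
r=tool(0); print(r.as_matrix().round(3))
ts=rot([-9.45060729e-04,  9.92330123e-01,  1.23612332e-01, -1.60776662e-04]); print(ts.as_matrix().round(3))
st=(np.array([.159,-.63,.223]),R.from_quat([.99233,.12361,0,0]))
H=lidp(0,.2,.073,-.04)
up=(tcp(H,r,.10),r); dn=(tcp(H,r),r)
print(up[0],dn[0])
rows(st,interp(st,up,12),[-1]*12)
rows(up,interp(up,dn,3)+[dn]*6,[-1]*4+[1]*5)
E
```

```text
[[ 0.997  0.078  0.   ]
 [ 0.078 -0.997  0.   ]
 [ 0.     0.    -1.   ]]
[[ 0.969  0.245 -0.001]
 [ 0.245 -0.969  0.002]
 [-0.    -0.002 -1.   ]]
[ 0.50647461 -0.00623032  0.2463    ] [ 0.50647461 -0.00623032  0.1463    ]
[[[0.0,0.0,0.014,0.0408,-0.0433,-0.0019,-1.0],[0.0,0.0,0.028,0.0816,-0.0866,-0.0039,-1.0],[0.0,0.0,0.042,0.1225,-0.1299,-0.0058,-1.0],[0.0,0.0,0.056,0.1633,-0.1732,-0.0078,-1.0],[0.0,0.0,0.071,0.2041,-0.2164,-0.0097,-1.0],[0.0,0.0,0.085,0.2449,-0.2597,-0.0116,-1.0],[0.0,0.0,0.099,0.2858,-0.303,-0.0136,-1.0],[0.0,0.0,0.113,0.3266,-0.3463,-0.0155,-1.0],[0.0,0.0,0.127,0.3674,-0.3896,-0.0175,-1.0],[0.0,0.0,0.141,0.4082,-0.4329,-0.0194,-1.0],[0.0,0.0,0.155,0.4491,-0.4762,-0.0214,-1.0],[0.0,0.0,0.169,0.4899,-0.5195,-0.0233,-1.0]]]
[[[0.0,0.0,0.0,0.0,0.0,0.0333,-1.0],[0.0,0.0,0.0,0.0,0.0,0.0667,-1.0],[0.0,0.0,0.0,0.0,0.0,0.1,-1.0],[0.0,0.0,0.0,0.0,0.0,0.1,-1.0],[0.0,0.0,0.0,0.0,0.0,0.1,1.0],[0.0,0.0,0.0,0.0,0.0,0.1,1.0],[0.0,0.0,0.0,0.0,0.0,0.1,1.0],[0.0,0.0,0.0,0.0,0.0,0.1,1.0],[0.0,0.0,0.0,0.0,0.0,0.1,1.0]]]
```

Emit:
move_arm(
  moves=[
    [[0,0,0.014,0.041,-0.043,-0.002,-1],[0,0,0.028,0.082,-0.087,-0.004,-1],[0,0,0.042,0.1225,-0.13,-0.006,-1],[0,0,0.056,0.163,-0.173,-0.008,-1],[0,0,0.071,0.204,-0.216,-0.01,-1],[0,0,0.085,0.245,-0.26,-0.012,-1],[0,0,0.099,0.286,-0.303,-0.0136,-1],[0,0,0.113,0.327,-0.346,-0.0155,-1],[0,0,0.127,0.367,-0.39,-0.0175,-1],[0,0,0.141,0.408,-0.433,-0.019,-1],[0,0,0.155,0.449,-0.476,-0.021,-1],[0,0,0.169,0.49,-0.5195,-0.023,-1]],
  ],
)

```text
time: 2.4
eef_pos: [0.5078, -0.0049, 0.2461]
ee_rot: [0.001, 0.999, 0.039, 0.001]
wrist_force: [1.3, -0.6, -0.2]
gripper_width: 0.0874
grip_force: 0.0
```

Emit:
move_arm(
  moves=[
    [[0,0,0,0,0,0.035,-1],[0,0,0,0,0,0.07,-1],[0,0,0,0,0,0.1,-1],[0,0,0,0,0,0.1,0],[0,0,0,0,0,0.1,1],[0,0,0,0,0,0.1,1],[0,0,0,0,0,0.1,1],[0,0,0,0,0,0.1,1],[0,0,0,0,0,0.1,1],[0,0,0,0,0,0.1,1]],
  ],
)

```text
time: 3.65
eef_pos: [0.507, -0.0064, 0.1455]
ee_rot: [0.0, 0.999, 0.039, -0.0]
wrist_force: [0.3, 0.4, -0.2]
gripper_width: 0.0251
grip_force: 0.0
```

```bash
python3 - <<'E'
from plan import *
r=tool(0)
st=(tcp(lidp(0,.2,.073,-.04),r),r)
def tg(th): r=tool(th); return (tcp(lidp(th,.2,.073,-.04),r),r)
for a,b,n in((0,.5,12),(.5,1.0,12),(1.0,1.3,10)):
    rows(tg(a),[tg(t) for t in a+(b-a)*np.arange(1,n+1)/n],[1]*n)
for t in(0,.1,.5,1,1.3): print(t,tg(t)[0].round(4),tg(t)[1].as_quat()[[3,0,1,2]].round(3))
E
```

```text
[[[0.042,-0.0,-0.0,-0.0,0.0024,-0.0083,1.0],[0.083,-0.0,-0.0,-0.0,0.0052,-0.0165,1.0],[0.125,-0.0,-0.0,-0.0,0.0083,-0.0245,1.0],[0.167,-0.0,-0.0,-0.0,0.0118,-0.0324,1.0],[0.208,-0.0,0.0,0.0,0.0156,-0.0402,1.0],[0.25,-0.0,-0.0,0.0,0.0197,-0.0478,1.0],[0.292,-0.0,-0.0,0.0,0.0241,-0.0552,1.0],[0.333,-0.0,-0.0,-0.0,0.0288,-0.0625,1.0],[0.375,0.0,-0.0,-0.0,0.0338,-0.0695,1.0],[0.417,0.0,0.0,0.0,0.0391,-0.0763,1.0],[0.458,-0.0,-0.0,0.0,0.0447,-0.0829,1.0],[0.5,-0.0,-0.0,-0.0,0.0505,-0.0892,1.0]]]
[[[0.042,0.0,0.0,0.0,0.0024,-0.0083,1.0],[0.083,0.0,0.0,0.0,0.0052,-0.0165,1.0],[0.125,0.0,0.0,0.0,0.0083,-0.0245,1.0],[0.167,-0.0,0.0,0.0,0.0118,-0.0324,1.0],[0.208,0.0,0.0,0.0,0.0156,-0.0402,1.0],[0.25,0.0,0.0,-0.0,0.0197,-0.0478,1.0],[0.292,0.0,0.0,0.0,0.0241,-0.0552,1.0],[0.333,0.0,0.0,-0.0,0.0288,-0.0625,1.0],[0.375,0.0,0.0,-0.0,0.0338,-0.0695,1.0],[0.417,0.0,0.0,-0.0,0.0391,-0.0763,1.0],[0.458,0.0,0.0,0.0,0.0447,-0.0829,1.0],[0.5,0.0,0.0,-0.0,0.0505,-0.0892,1.0]]]
[[[0.03,-0.0,-0.0,0.0,0.0017,-0.006,1.0],[0.06,-0.0,-0.0,0.0,0.0036,-0.0119,1.0],[0.09,-0.0,-0.0,0.0,0.0057,-0.0178,1.0],[0.12,-0.0,-0.0,0.0,0.0079,-0.0236,1.0],[0.15,0.0,0.0,0.0,0.0104,-0.0293,1.0],[0.18,-0.0,-0.0,-0.0,0.013,-0.0349,1.0],[0.21,-0.0,-0.0,-0.0,0.0157,-0.0405,1.0],[0.24,-0.0,-0.0,0.0,0.0186,-0.046,1.0],[0.27,-0.0,-0.0,0.0,0.0217,-0.0514,1.0],[0.3,0.0,-0.0,-0.0,0.025,-0.0567,1.0]]]
0 [ 0.5065 -0.0062  0.1463] [0.    0.999 0.039 0.   ]
0.1 [ 0.507  -0.0126  0.166 ] [-0.05   0.998  0.039 -0.002]
0.5 [ 0.5104 -0.0566  0.2355] [-0.247  0.968  0.038 -0.01 ]
1 [ 0.5173 -0.1434  0.2896] [-0.479  0.877  0.034 -0.019]
1.3 [ 0.5221 -0.2044  0.2992] [-0.605  0.795  0.031 -0.024]
```

Emit:
move_arm(
  moves=[
    [[0,0,0,0,0,0,1],[0,0,0,0,0,0,1],[0,0,0,0,0,0,1],[0,0,0,0,0,0,1],[0.04,0,0,0,0.0024,-0.008,1],[0.08,0,0,0,0.005,-0.016,1]],
  ],
)

```text
time: 4.4
eef_pos: [0.5073, -0.0107, 0.1609]
ee_rot: [-0.041, 0.998, 0.04, -0.002]
wrist_force: [1.3, 2.3, -6.2]
gripper_width: 0.011
grip_force: 29.9
```

Emit:
move_arm(
  moves=[
    [[0.042,0,0,0,0.0024,-0.0083,1],[0.083,0,0,0,0.0052,-0.0165,1],[0.125,0,0,0,0.0083,-0.0245,1],[0.167,0,0,0,0.0118,-0.0324,1],[0.208,0,0,0,0.0156,-0.0402,1],[0.25,0,0,0,0.0197,-0.0478,1],[0.292,0,0,0,0.0241,-0.0552,1],[0.333,0,0,0,0.0288,-0.0625,1],[0.375,0,0,0,0.0338,-0.0695,1],[0.417,0,0,0,0.0391,-0.0763,1],[0.458,0,0,0,0.0447,-0.0829,1],[0.5,0,0,0,0.0505,-0.0892,1]],
  ],
)

```text
time: 5.9
eef_pos: [0.5118, -0.0688, 0.2471]
ee_rot: [-0.287, 0.957, 0.038, -0.011]
wrist_force: [1.0, 5.2, -2.3]
gripper_width: 0.0111
grip_force: 29.9
```

Tracking well; continuing from 0.58 to 1.08.

Emit:
move_arm(
  moves=[
    [[0.042,0,0,0,0.0024,-0.0083,1],[0.083,0,0,0,0.0052,-0.0165,1],[0.125,0,0,0,0.0083,-0.0245,1],[0.167,0,0,0,0.0118,-0.0324,1],[0.208,0,0,0,0.0156,-0.0402,1],[0.25,0,0,0,0.0197,-0.0478,1],[0.292,0,0,0,0.0241,-0.0552,1],[0.333,0,0,0,0.0288,-0.0625,1],[0.375,0,0,0,0.0338,-0.0695,1],[0.417,0,0,0,0.0391,-0.0763,1],[0.458,0,0,0,0.0447,-0.0829,1],[0.5,0,0,0,0.0505,-0.0892,1]],
  ],
)

```text
time: 7.4
eef_pos: [0.5188, -0.1601, 0.2939]
ee_rot: [-0.515, 0.856, 0.034, -0.02]
wrist_force: [-2.5, 4.1, 5.2]
gripper_width: 0.011
grip_force: 30.0
```

Emit:
move_arm(
  moves=[
    [[0.04,0,0,0,0.0023,-0.0079,1],[0.08,0,0,0,0.005,-0.0158,1],[0.12,0,0,0,0.0079,-0.0236,1],[0.16,0,0,0,0.0112,-0.0312,1],[0.2,0,0,0,0.0148,-0.0387,1],[0.22,0,0,0,0.0167,-0.0424,1],[0.22,0,0,0,0.0167,-0.0424,1],[0.22,0,0,0,0.0167,-0.0424,1],[0.22,0,0,0,0.0167,-0.0424,1]],
  ],
)

```text
time: 8.52
eef_pos: [0.5225, -0.2067, 0.2988]
ee_rot: [-0.605, 0.796, 0.031, -0.023]
wrist_force: [-2.1, -1.2, 7.1]
gripper_width: 0.0111
grip_force: 30.0
```

```bash
python3 - <<'E'
from rig import bot
s=bot.state(); print({k:np.round(v,3) if 0 else v for k,v in s.items() if k in('joint_pos','eef_pos','ee_rot','wrist_force','moment')})
E
```

```text
{'joint_pos': array([ 1.12825607,  0.82011167, -0.62203014,  1.22060228, -0.61505345,
        2.00249363, -1.04856131]), 'eef_pos': array([ 0.52252594, -0.20668559,  0.29878237]), 'ee_rot': array([-0.60470306,  0.79553791,  0.03050169, -0.0228754 ]), 'wrist_force': array([-2.14125594, -1.24172449,  7.06570876]), 'moment': array([0.15772203, 0.13494263, 0.45785494])}
```

Lid is at about 1.30. Next: release, back off, and plan the transfer to the rod.

```bash
cat > p2.py <<'E'
from plan import *
def tg(th,back=0): r=tool(th); return (tcp(lidp(th,.2,.073,-.04),r,back),r)
def rg(ph,tilt,back=0,l=.11,dz=.002):
    r=tool(tilt,True,base='rod'); q=np.array(rodp(ph,l))+[0,0,dz]; return (tcp(q,r,back),r)
E
python3 - <<'E'
from p2 import *
W0=tg(1.3);W1=tg(1.3,.09)
r6=tool(.5)
W2=(np.array([.55,-.30,.47]),r6)
W3=(np.array([.66,-.10,.47]),tool(-.3,True,base='rod'))
W4=rg(0,-.3,.13)
for w in(W0,W1,W2,W3,W4): print(w[0].round(3))
rows(W0,[W0]*3+interp(W0,W1,3)+interp(W1,W2,6),[-.6]*12)
rows(W2,interp(W2,W3,9)+interp(W3,W4,3),[0]*12)
E
```

```text
[ 0.522 -0.204  0.299]
[ 0.529 -0.291  0.323]
[ 0.55 -0.3   0.47]
[ 0.66 -0.1   0.47]
[ 0.672 -0.045  0.222]
[[[0.0,0.0,0.0,0.0,0.0,0.0,-0.6],[0.0,0.0,0.0,0.0,0.0,0.0,-0.6],[0.0,0.0,0.0,0.0,0.0,0.0,-0.6],[0.0,0.0,0.0,0.0,0.0,-0.03,-0.6],[0.0,0.0,0.0,-0.0,-0.0,-0.06,-0.6],[0.0,0.0,0.0,0.0,0.0,-0.09,-0.6],[-0.133,-0.0,-0.0,0.0034,-0.0231,-0.0983,-0.6],[-0.267,-0.0,-0.0,0.0068,-0.0462,-0.1065,-0.6],[-0.4,-0.0,-0.0,0.0102,-0.0692,-0.1148,-0.6],[-0.533,-0.0,-0.0,0.0136,-0.0923,-0.1231,-0.6],[-0.667,-0.0,-0.0,0.017,-0.1154,-0.1313,-0.6],[-0.8,-0.0,-0.0,0.0204,-0.1385,-0.1396,-0.6]]]
[[[-0.069,-0.069,-0.164,0.0139,-0.0186,0.0102,0.0],[-0.139,-0.139,-0.329,0.0279,-0.0372,0.0203,0.0],[-0.208,-0.208,-0.493,0.0418,-0.0558,0.0305,0.0],[-0.278,-0.278,-0.657,0.0557,-0.0744,0.0406,0.0],[-0.347,-0.347,-0.822,0.0696,-0.093,0.0508,0.0],[-0.417,-0.417,-0.986,0.0836,-0.1116,0.061,0.0],[-0.486,-0.486,-1.15,0.0975,-0.1302,0.0711,0.0],[-0.556,-0.556,-1.315,0.1114,-0.1488,0.0813,0.0],[-0.625,-0.625,-1.479,0.1253,-0.1674,0.0915,0.0],[-0.625,-0.625,-1.479,0.1308,-0.1435,0.1724,0.0],[-0.625,-0.625,-1.479,0.1362,-0.1195,0.2534,0.0],[-0.625,-0.625,-1.479,0.1416,-0.0955,0.3344,0.0]]]
```

Emit:
move_arm(
  moves=[
    [[0,0,0,0,0,0,-0.6],[0,0,0,0,0,0,-0.6],[0,0,0,0,0,0,-0.6],[0,0,0,0,0,-0.03,-0.6],[0,0,0,0,0,-0.06,-0.6],[0,0,0,0,0,-0.09,-0.6],[-0.133,0,0,0.0034,-0.0231,-0.0983,-0.6],[-0.267,0,0,0.0068,-0.0462,-0.1065,-0.6],[-0.4,0,0,0.0102,-0.0692,-0.1148,-0.6],[-0.533,0,0,0.0136,-0.0923,-0.1231,-0.6],[-0.667,0,0,0.017,-0.1154,-0.1313,-0.6],[-0.8,0,0,0.0204,-0.1385,-0.1396,-0.6]],
  ],
)

```text
time: 10.02
eef_pos: [0.5464, -0.2908, 0.455]
ee_rot: [-0.24, 0.97, 0.035, 0.003]
wrist_force: [0.3, 1.1, -0.9]
gripper_width: 0.0696
grip_force: 0.0
```

Emit:
move_arm(
  moves=[
    [[-0.062,-0.062,-0.148,0.0125,-0.0167,0.0092,0],[-0.125,-0.125,-0.296,0.025,-0.0335,0.0183,0],[-0.1875,-0.1875,-0.444,0.0376,-0.0502,0.0275,0],[-0.25,-0.25,-0.592,0.05,-0.067,0.0366,0],[-0.3125,-0.3125,-0.74,0.0627,-0.0837,0.0458,0],[-0.375,-0.375,-0.887,0.0752,-0.1,0.055,0],[-0.4375,-0.4375,-1.035,0.0877,-0.117,0.064,0],[-0.5,-0.5,-1.183,0.1,-0.134,0.0732,0],[-0.5625,-0.5625,-1.331,0.1128,-0.1507,0.0824,0],[-0.625,-0.625,-1.479,0.1253,-0.1674,0.0915,0]],
  ],
)

```text
time: 11.28
eef_pos: [0.6593, -0.0902, 0.4542]
ee_rot: [0.12, 0.673, 0.723, -0.098]
wrist_force: [-0.1, -0.2, -0.9]
gripper_width: 0.0437
grip_force: 0.0
```

```bash
python3 - <<'E'
from p2 import *
W3=(np.array([.66,-.10,.47]),tool(-.3,True,base='rod'))
W4=rg(0,-.3,.13)
rows(W3,interp(W3,W4,5),[0]*6)
E
```

```text
[[[0.0,0.0,0.0,0.0248,0.0033,0.0442,0.0],[0.0,0.0,0.0,0.0497,0.0065,0.0883,0.0],[0.0,0.0,0.0,0.0745,0.0098,0.1325,0.0],[0.0,0.0,0.0,0.0994,0.013,0.1767,0.0],[0.0,0.0,0.0,0.1242,0.0163,0.2208,0.0]]]
```

Emit:
move_arm(
  moves=[
    [[0,0,0,0.025,0.003,0.044,0],[0,0,0,0.05,0.0065,0.088,0],[0,0,0,0.0745,0.01,0.1325,0],[0,0,0,0.1,0.013,0.177,0],[0,0,0,0.124,0.016,0.221,0],[0,0,0,0.124,0.016,0.221,0]],
  ],
)

```text
time: 12.02
eef_pos: [0.6737, -0.0383, 0.2017]
ee_rot: [0.116, 0.675, 0.722, -0.1]
wrist_force: [0.4, 0.0, 0.3]
gripper_width: 0.0436
grip_force: 0.0
```

```bash
python3 - <<'E'
from p2 import *
from rig import bot,optics
s=bot.state(); print(s['eef_pos'],s['ee_rot'],s['joint_pos'])
print('planned',rg(0,-.3,.13)[0],rg(0,-.3)[1].as_quat())
m=optics.camera_model("wrist"); im=optics.snapshot("wrist")[...,::-1]
K=m["K"]
def fish(P):
    p=rot(m["orientation"]).inv().apply(np.atleast_2d(P)-m["origin"]); a=np.arctan2(np.hypot(p[:,0],p[:,1]),p[:,2])
    d=p[:,:2]/np.hypot(p[:,0],p[:,1])[:,None]; return d*a[:,None]*K[0,0]+[K[0,2],K[1,2]]
im=im.copy()
for l in np.linspace(0,.202,21):
    u=fish(e2w(pose,rodp(0,l)))[0]; im[int(round(u[1]))%384,int(round(u[0]))%512]=(0,0,255) if not .08<l<.14 else (255,255,0)
cv2.imwrite("pics/w1.png",cv2.resize(im,(800,600),interpolation=cv2.INTER_NEAREST))
E
```

```text
[ 0.67366022 -0.03829462  0.20165461] [ 0.11598429  0.67462921  0.72205289 -0.10031303] [ 0.13171961  0.39772441 -0.37146672  1.4491236   0.45626753  1.37666117
 -0.25011158]
planned [ 0.67206105 -0.04547874  0.22232895] [-0.67120228 -0.72605492  0.1014423  -0.10973247]
```

View pics/w1.png

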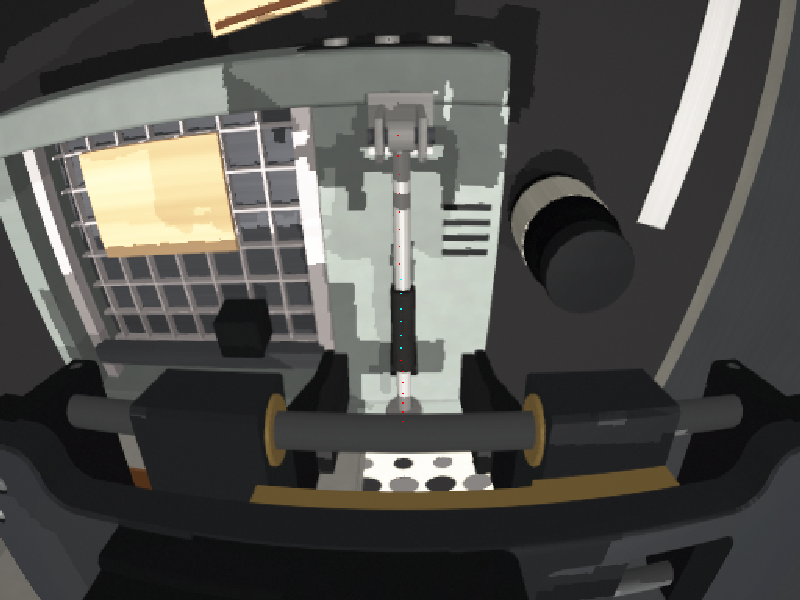

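The wrist view shows the rod along columns ~400, with the sleeve at rows 287–373. My projected dots lie on it within 1–2 px. I resync to the measured pose and plan the grasp.

```bash
python3 - <<'E'
from p2 import *
from rig import bot
s=bot.state(); st=(s['eef_pos']+[0,0,.0008],rot(s['ee_rot']))
a=rg(0,-.3,.05);b=rg(0,-.3)
rows(st,interp(st,a,3)+interp(a,b,2)+[b],[0]*6)
phs=np.linspace(0,.84,16)[1:]; T=[rg(p,-.3-.4*p/.84) for p in phs]
rows(b,T[:8],[1]*8); rows(T[7],T[8:],[1]*7)
print(b[0],T[7][0],T[-1][0],T[-1][1].as_quat()[[3,0,1,2]])
E
```

```text
[[[0.005,0.003,-0.005,-0.0033,-0.0016,0.0222,0.0],[0.009,0.006,-0.01,-0.0067,-0.0031,0.0443,0.0],[0.014,0.009,-0.015,-0.01,-0.0047,0.0665,0.0],[0.014,0.009,-0.015,-0.0098,-0.005,0.0915,0.0],[0.014,0.009,-0.015,-0.0096,-0.0054,0.1165,0.0],[0.014,0.009,-0.015,-0.0096,-0.0054,0.1165,0.0]]]
[[[0.0,-0.027,0.0,-0.0022,0.0,-0.0059,1.0],[0.0,-0.053,-0.0,-0.004,-0.0,-0.012,1.0],[-0.0,-0.08,0.0,-0.0055,-0.0,-0.0181,1.0],[0.0,-0.107,0.0,-0.0066,0.0,-0.0243,1.0],[-0.0,-0.133,0.0,-0.0074,-0.0,-0.0305,1.0],[0.0,-0.16,-0.0,-0.0078,-0.0,-0.0367,1.0],[0.0,-0.187,0.0,-0.0079,0.0,-0.0429,1.0],[0.0,-0.213,0.0,-0.0077,-0.0,-0.0492,1.0]]]
[[[-0.0,-0.027,-0.0,-0.0007,0.0,-0.0062,1.0],[0.0,-0.053,0.0,-0.0011,0.0,-0.0123,1.0],[0.0,-0.08,-0.0,-0.0011,0.0,-0.0185,1.0],[0.0,-0.107,0.0,-0.0008,0.0,-0.0247,1.0],[0.0,-0.133,-0.0,-0.0002,0.0,-0.0308,1.0],[0.0,-0.16,-0.0,0.0008,0.0,-0.0368,1.0],[0.0,-0.187,-0.0,0.0021,0.0,-0.0428,1.0]]]
[ 0.67507276 -0.08377814  0.09813521] [ 0.67450845 -0.076602    0.14735821] [ 0.67271636 -0.0538122   0.18360819] [-0.25178997 -0.63766945 -0.68978168  0.23276752]
```

Emit:
move_arm(
  moves=[
    [[0.005,0.003,-0.005,-0.0033,-0.0016,0.022,0],[0.009,0.006,-0.01,-0.0067,-0.003,0.044,0],[0.014,0.009,-0.015,-0.01,-0.0047,0.0665,0],[0.014,0.009,-0.015,-0.01,-0.005,0.0915,0],[0.014,0.009,-0.015,-0.0096,-0.0054,0.1165,0],[0.014,0.009,-0.015,-0.0096,-0.0054,0.1165,0],[0.014,0.009,-0.015,-0.0096,-0.0054,0.1165,1],[0.014,0.009,-0.015,-0.0096,-0.0054,0.1165,1],[0.014,0.009,-0.015,-0.0096,-0.0054,0.1165,1],[0.014,0.009,-0.015,-0.0096,-0.0054,0.1165,1],[0.014,0.009,-0.015,-0.0096,-0.0054,0.1165,1],[0.014,0.009,-0.015,-0.0096,-0.0054,0.1165,1]],
  ],
)

```text
time: 13.58
eef_pos: [0.677, -0.0835, 0.0989]
ee_rot: [0.111, 0.671, 0.726, -0.099]
wrist_force: [3.1, 0.6, 0.1]
gripper_width: 0.0111
grip_force: 30.0
```

Emit:
move_arm(
  moves=[
    [[0,-0.027,0,-0.0022,0,-0.006,1],[0,-0.053,0,-0.004,0,-0.012,1],[0,-0.08,0,-0.0055,0,-0.018,1],[0,-0.107,0,-0.0066,0,-0.0243,1],[0,-0.133,0,-0.0074,0,-0.0305,1],[0,-0.16,0,-0.0078,0,-0.0367,1],[0,-0.187,0,-0.0079,0,-0.043,1],[0,-0.213,0,-0.0077,0,-0.0492,1]],
  ],
)

```text
time: 14.58
eef_pos: [0.6763, -0.0751, 0.1463]
ee_rot: [0.187, 0.656, 0.711, -0.17]
wrist_force: [6.3, 1.5, -6.7]
gripper_width: 0.0131
grip_force: 30.2
```

Emit:
move_arm(
  moves=[
    [[0,-0.027,0,-0.0007,0,-0.0062,1],[0,-0.053,0,-0.0011,0,-0.0123,1],[0,-0.08,0,-0.0011,0,-0.0185,1],[0,-0.107,0,-0.0008,0,-0.0247,1],[0,-0.133,0,-0.0002,0,-0.0308,1],[0,-0.16,0,0.0008,0,-0.0368,1],[0,-0.187,0,0.0021,0,-0.0428,1],[0,-0.187,0,0.0021,0,-0.0428,1]],
  ],
)

```text
time: 15.58
eef_pos: [0.6745, -0.0511, 0.1825]
ee_rot: [0.252, 0.637, 0.691, -0.23]
wrist_force: [4.4, 3.1, -4.2]
gripper_width: 0.0124
grip_force: 30.0
```

```bash
cat > rodview.py <<'E'
from p2 import *
from rig import bot,optics
import sys
n=sys.argv[1]; ang=[float(a) for a in sys.argv[3:]]; th=float(sys.argv[2])
s=bot.state(); print(s['eef_pos'],s['wrist_force'],s['gripper_width'])
m=optics.camera_model("scene"); im=optics.snapshot("scene")[...,::-1]; cv2.imwrite(f"pics/{n}_raw.png",im)
c=np.array((165,80));f=4; im=cv2.resize(im[c[1]:c[1]+150,c[0]:c[0]+190],None,fx=f,fy=f,interpolation=cv2.INTER_CUBIC)
def dot(P,col):
    u=(proj(m,e2w(pose,P))[0]-c+.5)*f; cv2.circle(im,tuple(int(v) for v in u.round()),1,col,-1)
for a,col in zip(ang,((0,0,255),(0,255,0),(255,0,0))):
    for l in(.12,.15,.18,.202): dot(rodp(a,l),col)
for a,b in((.012,.0075),(.012,-.0075),(-.012,-.0075),(-.012,.0075)): dot(lidp(th,.185+a,.031,.122+b),(255,0,255))
dot(lidp(th,.25,0,.09),(255,0,255))
cv2.imwrite(f"pics/{n}.png",im)
E
python3 rodview.py r1 1.3 .84 .78 .90
```

```text
[ 0.67450372 -0.05109705  0.18245937] [ 4.38624238  3.14508671 -4.19937924] 0.012442834106000424
```

View pics/r1.png

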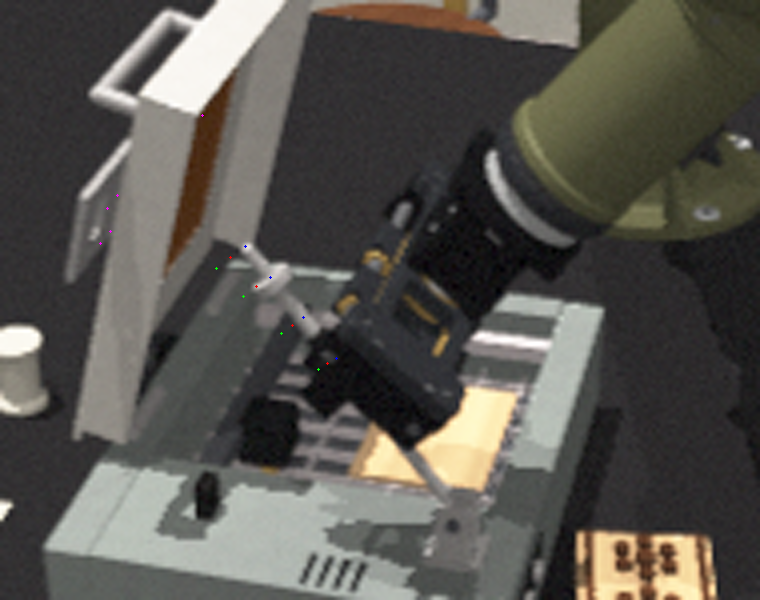

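In the scene crop the rod tip is at (246,246), nearer the 0.90 model dots than 0.84. The fit has a small bias there, though, so I'll release, back off and measure the angle from the free rod.

Emit:
move_arm(
  moves=[
    [[0,0,0,0,0,0,0],[0,0,0,0,0,0,0],[0,0,0,0,0,0,0],[0,0,0,0,0,-0.035,0],[0,0,0,0,0,-0.07,0],[0,0,0,0,0,-0.1,0],[0,0,0,0,0,-0.1,0]],
  ],
)

```text
time: 16.5
eef_pos: [0.669, 0.0124, 0.2624]
ee_rot: [0.253, 0.638, 0.69, -0.23]
wrist_force: [-0.2, -0.1, -0.8]
gripper_width: 0.0435
grip_force: 0.0
```

```bash
python3 rodview.py r2 1.3 .84 .78 .90; python3 - <<'E'
import sys; sys.path.insert(0,'.')
from rig import optics,spotter
import cv2,numpy as np
r=spotter.outline_of("scene","prop_rod"); print([(d['p'],d['rect'],d['pixels'].sum()) for d in r])
r and np.save("rodmask.npy",r[0]['pixels'])
E
```

```text
[0.66900476 0.01242544 0.26237018] [-0.22701607 -0.10056745 -0.81867589] 0.043467176680531495
[(0.8, [227.4, 141.6, 282.0, 204.7], np.int64(464)), (0.65, [180.7, 65.3, 246.1, 193.1], np.int64(3822))]
```

View pics/r2.png

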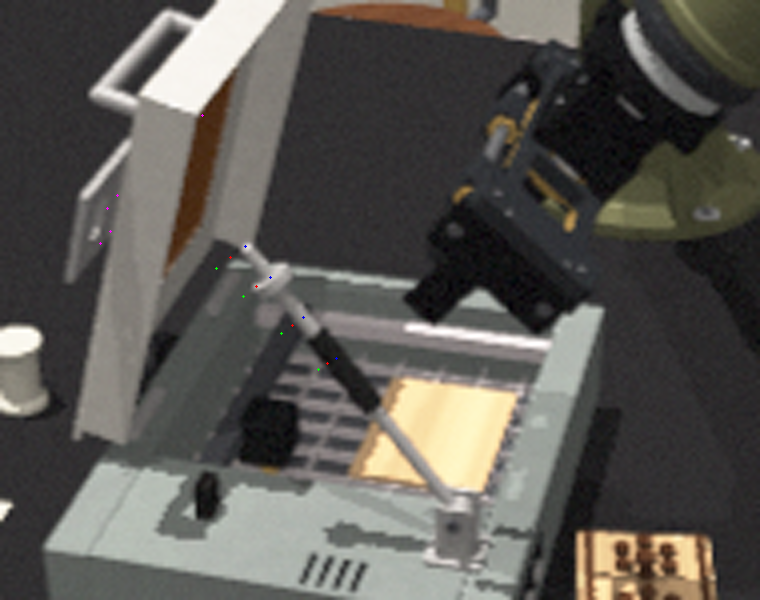

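```bash
python3 - <<'E'
from p2 import *
from rig import optics
m=optics.camera_model("scene")
def onplane(u,ye=.122):
    d=rot(m["orientation"]).apply(np.linalg.solve(m["K"],[*u,1])); 
    Rz=R.from_euler('z',-pose[3]); o=Rz.apply(m["origin"]-pose[:3]); d=Rz.apply(d)
    t=(ye-o[1])/d[1]; return (o+t*d)[[0,2]]
def L(pts,c):
    q=np.array([onplane((np.array(p)+.0)/4-.5+c) for p in pts]); print(q.round(4).tolist())
    v=np.linalg.svd(q-q.mean(0))[2][0]; print('angle',np.arctan(v[1]/v[0]))
    for a,b in ((0,1),(0,2),(0,3)): print(np.linalg.norm(q[a]-q[b]).round(4),end=' ')
    d=q-[-.1,.114]; print('from pivot',np.arctan2(d[:,1],d[:,0]).round(3),np.hypot(*d.T).round(3))
c=np.array((165,80))
L([(243,244),(271,279),(317,336),(374,407),(446,496)],c)
L([(130,262),(170,266),(233,286),(325,300)],np.array((165,125)))
M=np.load("rodmask.npy"); v,u=np.nonzero(M); 
k=u<272; l=cv2.fitLine(np.c_[u,v][k].astype(np.float32),cv2.DIST_HUBER,0,.01,.01).ravel(); print(l)
a,b=[onplane(l[2:]+s*l[:2]) for s in(-20,20)]; print('mask angle',np.arctan((a-b)[1]/(a-b)[0]))
l=cv2.fitLine(np.array([(243,244),(271,279),(317,336),(374,407),(446,496)],np.float32),cv2.DIST_L2,0,.01,.01).ravel(); print(l)
E
```

```text
[[0.0268, 0.2736], [0.0114, 0.2536], [-0.0145, 0.2206], [-0.0474, 0.1782], [-0.0905, 0.1232]]
angle 0.9083184504054244
0.0252 0.0672 0.1208 from pivot [0.899 0.897 0.894 0.884 0.769] [0.204 0.179 0.137 0.083 0.013]
[[0.1048, 0.1274], [0.0791, 0.1289], [0.0397, 0.1213], [-0.0174, 0.1214]]
angle 0.062457037640479246
0.0257 0.0653 0.1223 from pivot [0.065 0.083 0.052 0.089] [0.205 0.18  0.14  0.083]
[  0.6236442    0.78170836 248.46118    169.13846   ]
mask angle 0.9135982315416001
[  0.62732315   0.77875906 330.2        352.4       ]
```

The camera reads 0.90 now, but it also read about 0.06 at the start, where the rod should be 0. I'll cross-check with the top view now, next to a zoom of the initial scene.

```bash
python3 - <<'E'
from p2 import *
from rig import optics
def crop(im,m,c,w,h,f,sets,off=(0,0)):
    im=cv2.resize(im[c[1]:c[1]+h,c[0]:c[0]+w],None,fx=f,fy=f,interpolation=cv2.INTER_CUBIC)
    for a,col in sets:
        for l in(0,.082,.138,.176,.202):
            u=(proj(m,e2w(pose,rodp(a,l)))[0]-c+.5)*f; cv2.circle(im,tuple(int(v) for v in u.round()),2,col,-1)
    return im
mt=optics.camera_model("top");ms=optics.camera_model("scene")
t=optics.snapshot("top")[...,::-1]; cv2.imwrite("pics/top2.png",t)
A=crop(t,mt,(205,165),100,72,8,[(.84,(0,0,255)),(.9,(255,0,0))])[:290]
B=crop(cv2.imread("pics/scene0.png"),ms,(190,180),100,37,8,[(0,(0,0,255)),(.06,(255,0,0))])
cv2.imwrite("pics/m.png",np.vstack([A,B]))
E
```

```text
(no output)
```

View pics/m.png

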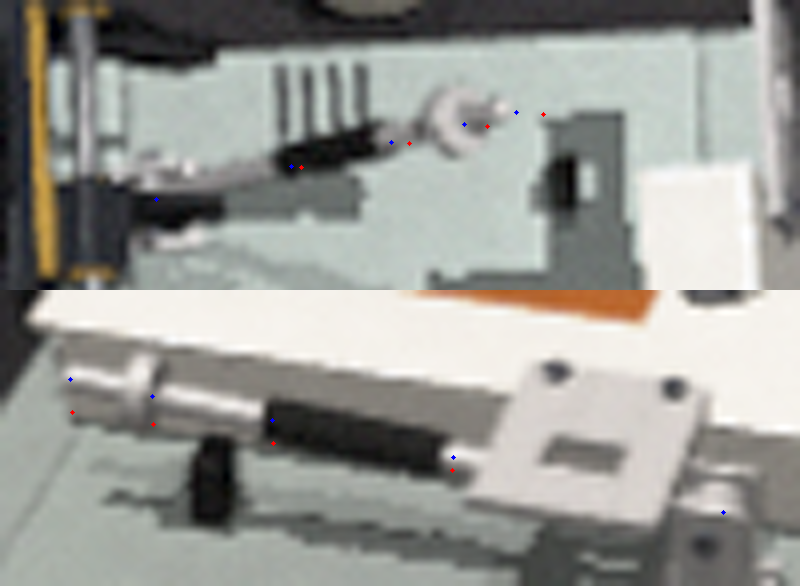

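Both views agree: the rod really started at about 0.06 and is now at about 0.90. In the top view the tip is at (505,103), beyond the 0.90 dot. I'll re-grip and lower it by 0.058 rad.

Emit:
move_arm(
  moves=[
    [[0,0,0,0,0,0.05,0],[0,0,0,0,0,0.09,0],[0,0,0,0,0,0.1,0],[0,0,0,0,0,0.1,1],[0,0,0,0,0,0.1,1],[0,0,0,0,0,0.1,1],[0,0,0,0,0,0.1,1],[0,0.02,0,0,0,0.102,1],[0,0.04,0,0,0,0.1042,1],[0,0.06,0,0,0,0.1064,1],[0,0.06,0,0,0,0.1064,1],[0,0.06,0,0,0,0.1064,1]],
  ],
)

```text
time: 18.15
eef_pos: [0.675, -0.0575, 0.1789]
ee_rot: [0.232, 0.645, 0.697, -0.211]
wrist_force: [4.7, 1.7, -0.8]
gripper_width: 0.0125
grip_force: 29.9
```

Emit:
move_arm(
  moves=[
    [[0,0,0,0,0,0,1],[0,0,0,0,0,0,0],[0,0,0,0,0,0,0],[0,0,0,0,0,0,0],[0,0,0,0,0,-0.035,0],[0,0,0,0,0,-0.07,0],[0,0,0,0,0,-0.1,0],[0,0,0,0,0,-0.15,0],[0,0,0,0,0,-0.15,0]],
  ],
)

```text
time: 19.27
eef_pos: [0.6673, 0.035, 0.3027]
ee_rot: [0.233, 0.645, 0.698, -0.209]
wrist_force: [0.4, -0.2, -0.5]
gripper_width: 0.0433
grip_force: 0.0
```

```bash
python3 - <<'E'
from p2 import *
from rig import optics,spotter,bot
s=bot.state(); print(s['eef_pos'],s['ee_rot'],s['joint_pos'])
m=optics.camera_model("scene")
def onplane(m,u,ye=.122):
    d=rot(m["orientation"]).apply(np.linalg.solve(m["K"],[*u,1])); 
    Rz=R.from_euler('z',-pose[3]); o=Rz.apply(m["origin"]-pose[:3]); d=Rz.apply(d)
    t=(ye-o[1])/d[1]; return (o+t*d)[[0,2]]
im=optics.snapshot("scene")[...,::-1]; cv2.imwrite("pics/s3.png",im)
r=spotter.outline_of("scene","prop_rod"); print([(d['p'],d['rect'],d['pixels'].sum()) for d in r])
for name,M in(("old",np.load("rodmask.npy")),("new",r[0]['pixels'])):
    v,u=np.nonzero(M); k=u<272; l=cv2.fitLine(np.c_[u,v][k].astype(np.float32),cv2.DIST_HUBER,0,.01,.01).ravel()
    a,b=[onplane(m,l[2:]+s*l[:2]) for s in(-20,20)]; print(name,'mask angle',np.arctan((a-b)[1]/(a-b)[0]))
c=np.array((165,80))
f=4;o=cv2.resize(im[80:230,165:355],None,fx=4,fy=4,interpolation=cv2.INTER_CUBIC)
for ph,col in((.84,(0,0,255)),(.9,(255,0,0))):
    for l in(.082,.138,.176,.202):
        u=(proj(m,e2w(pose,rodp(ph,l)))[0]-c+.5)*f; cv2.circle(o,tuple(int(v) for v in u.round()),1,col,-1)
cv2.imwrite("pics/s3c.png",o)
E
```

```text
[0.66732088 0.03503196 0.3027272 ] [ 0.23267476  0.64452641  0.69764125 -0.20915268] [-0.17041487  0.4351288  -0.34140205  1.30247828  0.72427531  1.69084672
 -0.43049145]
[(0.96, [226.7, 148.7, 279.4, 204.3], np.int64(389)), (0.39, [182.6, 64.3, 247.0, 188.4], np.int64(3615))]
old mask angle 0.9135982315416001
new mask angle 0.8448985992509057
```

View pics/s3c.png

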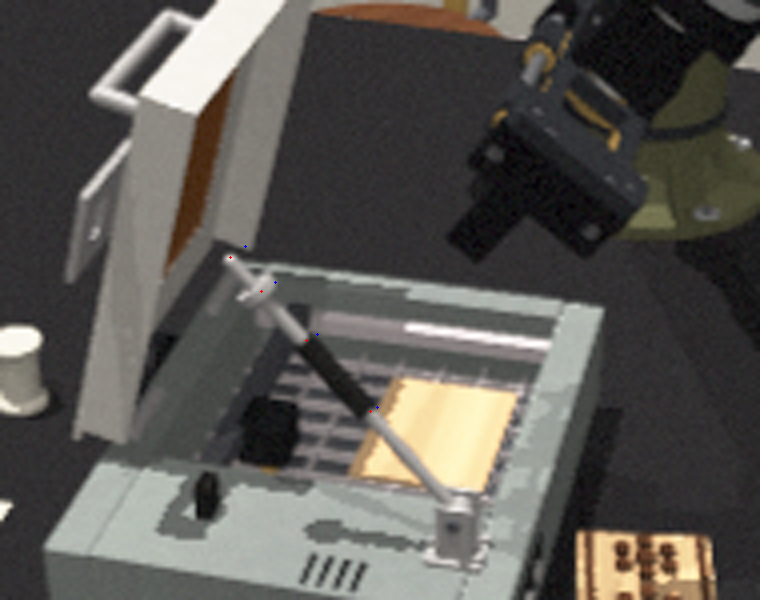

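The rod is now at about 0.84: the red dots lie on tip (231,257), collar and sleeve. Next is the way back to the handle.

```bash
python3 - <<'E'
from p2 import *
from rig import bot
s=bot.state(); S=(s['eef_pos'],rot(s['ee_rot']))
Wa=(np.array([.64,.0,.48]),S[1]); W2=(np.array([.55,-.30,.47]),tool(.5))
Wb=interp(Wa,W2,13)
rows(S,interp(S,Wa,4)+Wb[:8],[0]*12)
rows(Wb[7],Wb[8:]+[W2]*2,[-.6]*7)
rows(W2,interp(W2,tg(1.3,.09),8),[-.6]*8)
E
```

```text
[[[0.0,0.0,0.0,-0.0328,-0.0071,-0.0319,0.0],[0.0,0.0,0.0,-0.0656,-0.0141,-0.0639,0.0],[0.0,0.0,0.0,-0.0984,-0.0212,-0.0958,0.0],[0.0,0.0,0.0,-0.1312,-0.0283,-0.1277,0.0],[0.068,0.068,0.106,-0.1488,-0.037,-0.1137,0.0],[0.137,0.136,0.213,-0.1663,-0.0457,-0.0997,0.0],[0.205,0.204,0.319,-0.1839,-0.0544,-0.0857,0.0],[0.273,0.272,0.425,-0.2015,-0.0631,-0.0717,0.0],[0.342,0.34,0.532,-0.2191,-0.0718,-0.0577,0.0],[0.41,0.408,0.638,-0.2367,-0.0805,-0.0436,0.0],[0.478,0.476,0.744,-0.2543,-0.0892,-0.0296,0.0],[0.547,0.544,0.85,-0.2718,-0.0979,-0.0156,0.0]]]
[[[0.068,0.068,0.106,-0.0197,0.0138,0.001,-0.6],[0.137,0.136,0.213,-0.0395,0.0276,0.002,-0.6],[0.205,0.204,0.319,-0.0592,0.0414,0.003,-0.6],[0.273,0.272,0.425,-0.0789,0.0552,0.004,-0.6],[0.342,0.34,0.532,-0.0987,0.069,0.005,-0.6],[0.342,0.34,0.532,-0.0987,0.069,0.005,-0.6],[0.342,0.34,0.532,-0.0987,0.069,0.005,-0.6]]]
[[[0.1,0.0,0.0,-0.0025,0.0076,0.0167,-0.6],[0.2,0.0,0.0,-0.0051,0.0152,0.0335,-0.6],[0.3,0.0,0.0,-0.0076,0.0228,0.0502,-0.6],[0.4,0.0,0.0,-0.0102,0.0305,0.0669,-0.6],[0.5,0.0,0.0,-0.0127,0.0381,0.0837,-0.6],[0.6,0.0,0.0,-0.0153,0.0457,0.1004,-0.6],[0.7,0.0,0.0,-0.0178,0.0533,0.1171,-0.6],[0.8,0.0,0.0,-0.0204,0.0609,0.1339,-0.6]]]
```

Emit:
move_arm(
  moves=[
    [[0,0,0,-0.033,-0.007,-0.032,0],[0,0,0,-0.066,-0.014,-0.064,0],[0,0,0,-0.098,-0.021,-0.096,0],[0,0,0,-0.131,-0.028,-0.128,0],[0.068,0.068,0.106,-0.149,-0.037,-0.114,0],[0.137,0.136,0.213,-0.166,-0.046,-0.1,0],[0.205,0.204,0.319,-0.184,-0.054,-0.086,0],[0.273,0.272,0.425,-0.2015,-0.063,-0.072,0],[0.342,0.34,0.532,-0.219,-0.072,-0.058,0],[0.41,0.408,0.638,-0.237,-0.0805,-0.044,0],[0.478,0.476,0.744,-0.254,-0.089,-0.03,0],[0.547,0.544,0.85,-0.272,-0.098,-0.0156,0]],
  ],
)

```text
time: 20.88
eef_pos: [0.5759, -0.1879, 0.4533]
ee_rot: [-0.052, 0.938, 0.329, -0.095]
wrist_force: [1.2, -1.0, -1.3]
gripper_width: 0.0437
grip_force: 0.0
```

Emit:
move_arm(
  moves=[
    [[0.068,0.068,0.106,-0.02,0.014,0.001,-0.6],[0.137,0.136,0.213,-0.0395,0.0276,0.002,-0.6],[0.205,0.204,0.319,-0.059,0.041,0.003,-0.6],[0.273,0.272,0.425,-0.079,0.055,0.004,-0.6],[0.342,0.34,0.532,-0.0987,0.069,0.005,-0.6],[0.342,0.34,0.532,-0.0987,0.069,0.005,-0.6],[0.342,0.34,0.532,-0.0987,0.069,0.005,-0.6],[0.342,0.34,0.532,-0.0987,0.069,0.005,-0.6],[0.342,0.34,0.532,-0.0987,0.069,0.005,-0.6]],
  ],
)

```text
time: 22.0
eef_pos: [0.5457, -0.2928, 0.4494]
ee_rot: [-0.237, 0.97, 0.05, 0.001]
wrist_force: [-0.3, -0.1, -0.7]
gripper_width: 0.0696
grip_force: 0.0
```

```bash
python3 - <<'E'
from p2 import *
from rig import bot
s=bot.state(); S=(s['eef_pos'],rot(s['ee_rot'])); print(s['eef_pos'],s['ee_rot'],s['joint_pos'])
W1=tg(1.3,.09)
rows(S,interp(S,W1,8)+[W1],[-.6]*9)
E
```

```text
[ 0.54574066 -0.29283974  0.44940912] [-2.37229585e-01  9.70141961e-01  5.04598709e-02  7.08199876e-04] [ 1.03065029  0.57956818 -0.76057821  0.82926041 -0.06422099  2.05259034
 -1.16947069]
[[[0.103,-0.0,0.004,-0.0025,0.0068,0.0141,-0.6],[0.205,-0.0,0.008,-0.0049,0.0137,0.0283,-0.6],[0.308,-0.0,0.012,-0.0074,0.0205,0.0424,-0.6],[0.411,-0.001,0.016,-0.0099,0.0273,0.0566,-0.6],[0.513,-0.001,0.02,-0.0124,0.0342,0.0707,-0.6],[0.616,-0.001,0.025,-0.0148,0.041,0.0849,-0.6],[0.719,-0.001,0.029,-0.0173,0.0478,0.099,-0.6],[0.821,-0.001,0.033,-0.0198,0.0547,0.1132,-0.6],[0.821,-0.001,0.033,-0.0198,0.0547,0.1132,-0.6]]]
```

Emit:
move_arm(
  moves=[
    [[0.103,0,0.004,-0.0025,0.007,0.014,-0.6],[0.205,0,0.008,-0.005,0.0137,0.028,-0.6],[0.308,0,0.012,-0.0074,0.0205,0.0424,-0.6],[0.411,0,0.016,-0.01,0.0273,0.0566,-0.6],[0.513,0,0.02,-0.0124,0.034,0.0707,-0.6],[0.616,0,0.025,-0.015,0.041,0.085,-0.6],[0.719,0,0.029,-0.0173,0.048,0.099,-0.6],[0.821,0,0.033,-0.02,0.0547,0.113,-0.6],[0.821,0,0.033,-0.02,0.0547,0.113,-0.6],[0.821,0,0.033,-0.02,0.0547,0.113,-0.6]],
  ],
)

```text
time: 23.25
eef_pos: [0.5283, -0.2887, 0.3238]
ee_rot: [-0.604, 0.796, 0.03, -0.021]
wrist_force: [0.2, 0.5, 0.4]
gripper_width: 0.0696
grip_force: 0.0
```

```bash
python3 - <<'E'
from p2 import *
from rig import bot
s=bot.state(); S=(s['eef_pos'],rot(s['ee_rot'])); print(s['joint_pos'])
W0=(np.array([.5225,-.2067,.2988]),tg(1.3)[1]); W1=(W0[0]+W0[1].apply([0,0,-.09]),W0[1]); print(W1[0],s['eef_pos'])
rows(S,[W1]+interp(W1,W0,4),[-.6]*9)
E
```

```text
[ 1.33960992  1.2290585  -1.38227959  0.94741966 -0.10503314  2.05265264
 -1.48230662]
[ 0.52929834 -0.29315335  0.32287489] [ 0.52825681 -0.28874969  0.32382073]
[[[0.001,-0.007,0.002,0.0007,0.0021,-0.004,-0.6],[0.001,-0.007,0.002,0.0006,0.0021,0.0185,-0.6],[0.001,-0.007,0.002,0.0004,0.002,0.041,-0.6],[0.001,-0.007,0.002,0.0003,0.002,0.0635,-0.6],[0.001,-0.007,0.002,0.0001,0.002,0.0859,-0.6]]]
```

Emit:
move_arm(
  moves=[
    [[0,-0.003,0.001,0.0005,0.001,0.02,-0.6],[0,-0.007,0.002,0.0005,0.002,0.04,-0.6],[0,-0.007,0.002,0.0003,0.002,0.063,-0.6],[0,-0.007,0.002,0,0.002,0.086,-0.6],[0,-0.007,0.002,0,0.002,0.086,-0.6]],
  ],
)

```text
time: 23.88
eef_pos: [0.5216, -0.2055, 0.2989]
ee_rot: [-0.603, 0.797, 0.032, -0.025]
wrist_force: [-0.1, -0.0, 0.2]
gripper_width: 0.0696
grip_force: 0.0
```

```bash
python3 - <<'E'
from rig import bot
s=bot.state(); print(s['joint_pos'],s['wrist_force'])
E
```

```text
[ 1.40951643  1.18794774 -1.38228668  1.20814006 -0.12548269  1.87547046
 -1.45089266] [-0.12795033 -0.02814593  0.19924939]
```

Emit:
move_arm(
  moves=[
    [[0,0,0,0,0,0,1],[0,0,0,0,0,0,1],[0,0,0,0,0,0,1],[0,0,0,0,0,0,1],[0,0,0,0,0,0,1],[0,0,0,0,0,0,1],[0,0,0,0,0,0,1],[0,0,0,0,0,0,1]],
  ],
)

```text
time: 24.88
eef_pos: [0.5219, -0.2071, 0.2989]
ee_rot: [-0.606, 0.795, 0.031, -0.024]
wrist_force: [-0.5, 0.4, 5.8]
gripper_width: 0.0111
grip_force: 30.0
```

```bash
python3 - <<'E'
from p2 import *
a=1.3
for a,b,n in((1.3,.94,12),(.94,.78,8)): rows(tg(a),[tg(t) for t in np.linspace(a,b,n+1)[1:]],[1]*n)
E
```

```text
[[[-0.03,-0.0,-0.0,0.0,-0.0015,0.006,1.0],[-0.06,-0.0,0.0,0.0,-0.0029,0.0121,1.0],[-0.09,-0.0,0.0,0.0,-0.0041,0.0182,1.0],[-0.12,-0.0,-0.0,-0.0,-0.0051,0.0243,1.0],[-0.15,0.0,0.0,0.0,-0.0059,0.0305,1.0],[-0.18,-0.0,0.0,0.0,-0.0065,0.0367,1.0],[-0.21,-0.0,-0.0,0.0,-0.0069,0.0429,1.0],[-0.24,-0.0,0.0,0.0,-0.0072,0.0491,1.0],[-0.27,-0.0,0.0,0.0,-0.0072,0.0553,1.0],[-0.3,-0.0,0.0,0.0,-0.0071,0.0615,1.0],[-0.33,-0.0,0.0,0.0,-0.0068,0.0677,1.0],[-0.36,-0.0,0.0,0.0,-0.0063,0.0739,1.0]]]
[[[-0.02,0.0,0.0,0.0,-0.001,0.004,1.0],[-0.04,0.0,0.0,0.0,-0.002,0.008,1.0],[-0.06,0.0,-0.0,0.0,-0.0029,0.0121,1.0],[-0.08,-0.0,-0.0,-0.0,-0.0037,0.0162,1.0],[-0.1,0.0,0.0,-0.0,-0.0044,0.0202,1.0],[-0.12,-0.0,-0.0,-0.0,-0.0051,0.0243,1.0],[-0.14,0.0,0.0,-0.0,-0.0056,0.0284,1.0],[-0.16,0.0,0.0,0.0,-0.0061,0.0326,1.0]]]
```

Emit:
move_arm(
  moves=[
    [[-0.03,0,0,0,-0.0015,0.006,1],[-0.06,0,0,0,-0.0029,0.012,1],[-0.09,0,0,0,-0.0041,0.018,1],[-0.12,0,0,0,-0.0051,0.0243,1],[-0.15,0,0,0,-0.0059,0.0305,1],[-0.18,0,0,0,-0.0065,0.0367,1],[-0.21,0,0,0,-0.0069,0.0429,1],[-0.24,0,0,0,-0.0072,0.0491,1],[-0.27,0,0,0,-0.0072,0.0553,1],[-0.3,0,0,0,-0.0071,0.0615,1],[-0.33,0,0,0,-0.0068,0.0677,1],[-0.36,0,0,0,-0.0063,0.0739,1]],
  ],
)

```text
time: 26.38
eef_pos: [0.5162, -0.1333, 0.2859]
ee_rot: [-0.454, 0.89, 0.035, -0.018]
wrist_force: [-1.1, 3.1, 9.3]
gripper_width: 0.0109
grip_force: 30.0
```

```bash
python3 - <<'E'
from p2 import *
from rig import optics,bot
s=bot.state(); print(s['joint_pos'],s['wrist_force'])
t=rot(s['ee_rot']); g=s['eef_pos']-t.apply([0,0,G]); e=R.from_euler('z',-pose[3]).apply(g-pose[:3]); f,u=.125-e[0],e[2]-.092
th=np.arctan2(u,f)-np.arctan2(.073,.2); print('lid est',th,np.hypot(f,u),e)
m=optics.camera_model("scene"); im=optics.snapshot("scene")[...,::-1].copy()
c=np.array((195,110));f=8;o=cv2.resize(im[110:185,195:295],None,fx=8,fy=8,interpolation=cv2.INTER_CUBIC)
for q in [rodp(.84,l) for l in(.176,.202)]+[lidp(th,.185+a,.036,.122+b) for a,b in((.012,.0075),(.012,-.0075),(-.012,-.0075),(-.012,.0075))]:
    u=(proj(m,e2w(pose,q))[0]-c+.5)*f; cv2.circle(o,tuple(int(v) for v in u.round()),2,(0,0,255),-1)
cv2.imwrite("pics/l1.png",o)
E
```

```text
[ 1.44260519  0.90882614 -1.38229674  1.41599134 -0.04148857  1.69306024
 -1.41852757] [-1.07516859  3.09110403  9.30986418]
lid est 0.9475523071428862 0.2127953464510412 [ 0.06757064 -0.04026769  0.29689931]
```

View pics/l1.png

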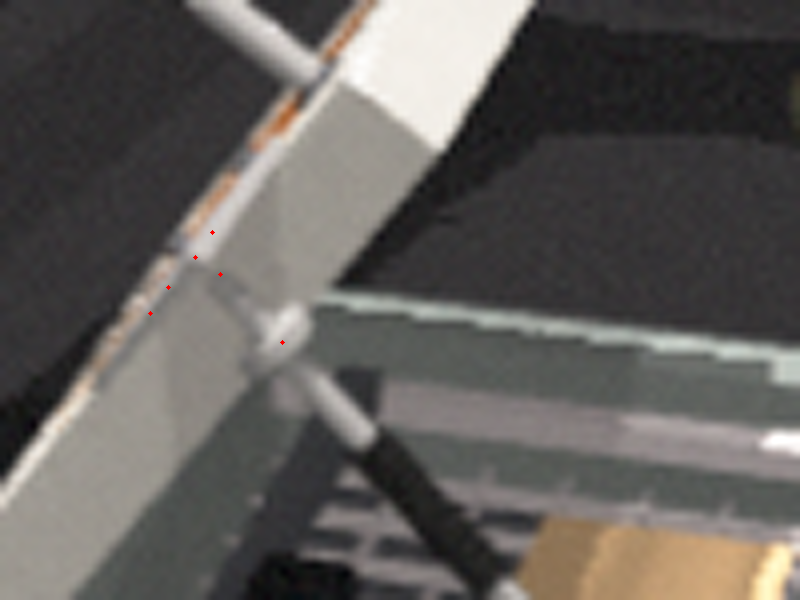

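The pin tip is right under the slot. I'm lowering slowly.

Emit:
move_arm(
  moves=[
    [[-0.02,0,0,0,-0.001,0.004,1],[-0.04,0,0,0,-0.002,0.008,1],[-0.06,0,0,0,-0.0029,0.012,1],[-0.08,0,0,0,-0.0037,0.016,1],[-0.08,0,0,0,-0.0037,0.016,1]],
  ],
)

```text
time: 27.05
eef_pos: [0.5149, -0.1172, 0.2792]
ee_rot: [-0.418, 0.907, 0.036, -0.017]
wrist_force: [-1.2, 5.7, 7.5]
gripper_width: 0.0113
grip_force: 29.9
```

Emit:
move_arm(
  moves=[
    [[-0.015,0,0,0,-0.0008,0.003,1],[-0.03,0,0,0,-0.0015,0.006,1],[-0.04,0,0,0,-0.002,0.008,1],[-0.05,0,0,0,-0.0025,0.01,1],[-0.05,0,0,0,-0.0025,0.01,1],[-0.05,0,0,0,-0.0025,0.01,1]],
  ],
)

```text
time: 27.8
eef_pos: [0.5142, -0.1081, 0.2746]
ee_rot: [-0.396, 0.917, 0.036, -0.016]
wrist_force: [-1.5, 5.0, 7.6]
gripper_width: 0.011
grip_force: 30.0
```

```bash
cat > chk.py <<'E'
from p2 import *
from rig import optics,bot
import sys
s=bot.state(); print(s['eef_pos'],s['wrist_force'])
t=rot(s['ee_rot']); g=s['eef_pos']-t.apply([0,0,G]); e=R.from_euler('z',-pose[3]).apply(g-pose[:3]); f,u=.125-e[0],e[2]-.092
th=np.arctan2(u,f)-np.arctan2(.073,.2); print('lid est',th,np.hypot(f,u))
ft=R.from_euler('z',-pose[3]).apply(s['wrist_force']); a=th+np.arctan2(.073,.2)
print('tangential (closing dir)',-ft[0]*np.sin(a)-ft[2]*np.cos(a),'radial',-ft[0]*np.cos(a)+ft[2]*np.sin(a))
im=optics.snapshot("scene")[...,::-1].copy(); cv2.imwrite(f"pics/{sys.argv[1]}.png",cv2.resize(im[110:185,195:295],None,fx=8,fy=8,interpolation=cv2.INTER_CUBIC))
E
python3 chk.py l2
```

```text
[ 0.51422601 -0.10809372  0.27460993] [-1.52121119  5.04496696  7.60204273]
lid est 0.813886936620652 0.2128082562502073
tangential (closing dir) 1.7193855872803776 radial 9.019081036978468
```

Emit:
move_arm(
  moves=[
    [[-0.01,0,0,0,-0.0005,0.002,1],[-0.02,0,0,0,-0.001,0.004,1],[-0.02,0,0,0,-0.001,0.004,1],[-0.02,0,0,0,-0.001,0.004,1]],
  ],
)

```text
time: 28.35
eef_pos: [0.5143, -0.1076, 0.2739]
ee_rot: [-0.386, 0.922, 0.035, -0.015]
wrist_force: [-4.3, -5.0, 16.0]
gripper_width: 0.0112
grip_force: 30.1
```

```bash
python3 chk.py l3
```

```text
[ 0.51429374 -0.10757905  0.27394859] [-4.33794587 -4.97225354 16.00127938]
lid est 0.8097907899523995 0.21278582483527037
tangential (closing dir) -10.625721369492972 radial 12.823829090246626
```

View pics/l3.png

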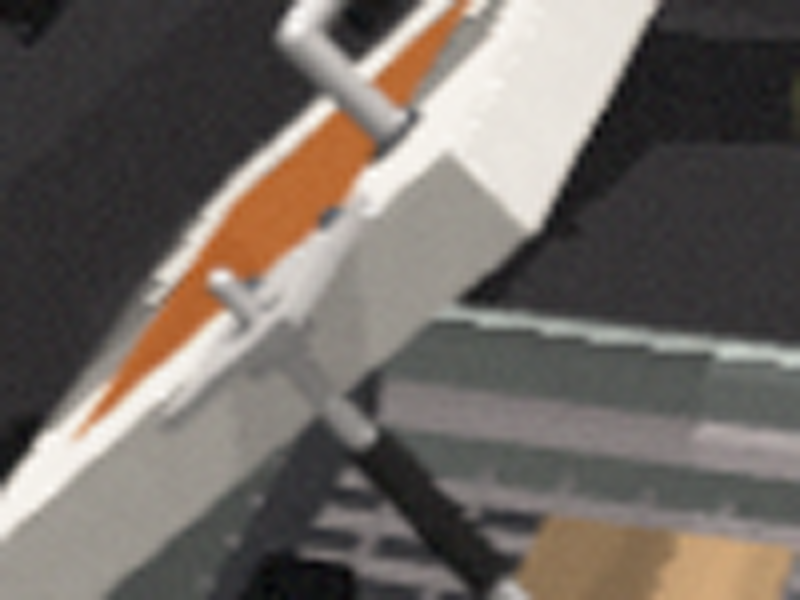

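The pin stands through the slot, at (225,285), and the bracket rests on the collar. Relaxing the push, releasing and retreating.

Emit:
move_arm(
  moves=[
    [[0.008,0,0,0,0.0004,-0.0016,1],[0.015,0,0,0,0.0007,-0.003,1],[0.015,0,0,0,0.0007,-0.003,0.6],[0.015,0,0,0,0.0007,-0.003,0.3],[0.015,0,0,0,0.0007,-0.003,0],[0.015,0,0,0,0.0007,-0.003,0],[0.015,0,0,0,0.0007,-0.02,0],[0.015,0,0,0,0.0007,-0.05,0],[0.015,0,0,0,0.0007,-0.09,0],[0.015,0,0,0,0.0007,-0.12,0],[0.015,0,0,0,0.0007,-0.12,0],[0.015,0,0,0,0.0007,-0.12,0]],
  ],
)

```text
time: 29.9
eef_pos: [0.5207, -0.1919, 0.354]
ee_rot: [-0.392, 0.919, 0.035, -0.017]
wrist_force: [-1.0, -0.4, -0.3]
gripper_width: 0.0435
grip_force: 0.0
```

```bash
python3 - <<'E'
from rig import bot,optics
import cv2,numpy as np
s=bot.state(); print(s['time'],s['wrist_force'],s['gripper_width'],s['joint_velocities'].round(3))
im=optics.snapshot("scene")[...,::-1]; o=cv2.resize(im[110:185,195:295],None,fx=8,fy=8,interpolation=cv2.INTER_CUBIC); cv2.imwrite("pics/l4.png",o)
a=cv2.imread("pics/l3.png"); 
print(cv2.phaseCorrelate(*[np.float32(cv2.cvtColor(x[200:460,80:540],cv2.COLOR_BGR2GRAY)) for x in(a,o)]))
E
```

```text
29.9 [-1.04551925 -0.40393758 -0.26183877] 0.04347742014300231 [-0.001 -0.001 -0.002  0.022 -0.     0.001 -0.001]
((-0.042293677273789854, -0.019442797729141148), 0.8532869753425504)
```

The lid and rod have not moved since release (image shift under 0.01 px) and the gripper is clear, so I'm handing in.

```bash
python3 -c "
from rig import bot
print(bot.sign_off())"
```

```text
the job is handed in; nothing more can be done
None
```

The lid is propped at about 0.81 rad with the rod's pin through the bracket hole and the bracket resting on the collar, the arm clear of it, and the job was handed in at about 30 s (no verdict was returned).

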